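Seat the tube block on the heater's locating pin

TASK

Lay the grey tube block into the channel on top of the block heater, the longer side of its body across the channel, a little short of the locating pin so that it rests tilted on the pin's tip, then nudge it gently along the channel until the hole in its underside drops over the pin and the block sits fully down, flat on the plate. Feel your way: the block must never be pressed against the pin, plate or rails with more than about 20 N. Then let go of it, and leave the timer, the dish, the carton and the heater where they are.

Things in the scene. Friction and masses are not known exactly. Their poses are not given: they have to be found in the camera images.
- tube_block: loose grey plastic block, 32 mm high, about 160 g: a foot flange 62 (x) x 64 (y) x 10 (z) mm and on it a body 48 (x) x 56 (y) mm with four open 13 mm wells in its top; origin at the centre of its underside, z up. A blind hole, 12 mm wide, 10 mm deep, is in the middle of the underside. A half turn about z changes nothing. Grip the body along x, over its 48 mm; push low, at the flange.
- heater: fixed low white housing, 170 (x) x 124 (y) mm; origin at the centre of its underside, z up. On top, 40 mm up, a metal plate with two guide rails along x, 130 mm long, at the sides of a channel 66.4 mm wide (1.2 mm room at each side of the block's 64 mm). Rails rise 22 mm over the plate; from 12 mm up they flare outward, some 3 mm a side. Both x ends are open, without a stop.
- plate_center (a point): point on the plate's surface in the middle of the channel (heater x = y = 0, 40 mm above its origin). A fixed upright pin, 10 mm wide, 6 mm high, tip tapered to 7.6 mm, stands on the channel's middle line (y = 0), clamped in a slot anywhere from heater x = -11 to +11 mm: not measured. A block laid over it beside the hole rides tilted on its tip (0.1 to 0.2 rad).
- timer: bystander: white kitchen-type timer, 66 x 62 x 19 mm; origin at the centre of its underside
- petri_dish: bystander: flat round dish with lid, 61 mm wide, 16 mm high; origin at the centre of its underside
- small_carton: bystander: small carton, 45 x 75 x 40 mm; origin at the centre of its underside

How it is judged:
On the way:
1. the block rests in the channel, tilted on the pin's tip (angle between tube_block's own z axis and vertical above 0.06 rad and z of tube_block in the frame of plate_center below 0.008 m and x of tube_block in the frame of plate_center between -0.045 and 0.045 m and y of tube_block in the frame of plate_center between -0.005 and 0.005 m), for 0.1 s.
At the end, for the whole second after the job is handed in: The tube block lies at rest flat on the plate (within 1.5 mm, tilt under 0.03 rad), its body's longer side across the channel (within 0.1 rad, 3 mm of the middle line), within 13 mm of the plate's centre along the channel, which is possible only with the pin in its hole (z of tube_block in the frame of plate_center between -0.0015 and 0.0015 m and angle between tube_block's own z axis and vertical below 0.03 rad and x of tube_block in the frame of plate_center between -0.013 and 0.013 m and y of tube_block in the frame of plate_center between -0.003 and 0.003 m and angle between the x axis of tube_block and the x axis of heater, either way round below 0.1 rad and linear speed of tube_block below 0.01 m/s); the robot touches nothing.
It fails at once if the block is pressed against the pin, plate or rails with more than 20 N (contact force between tube_block and heater above 20 N).
It fails at once if the timer, the dish or the carton is moved by more than 15 mm (distance of any of timer, petri_dish, small_carton from where it was at the start of the episode above 0.015 m).
It also fails if it takes over 37 s, if anything falls off the work surface, if the arm or the gripper's body presses on something with over 40 N, if the wrist force passes 120 N, or if a joint passes its speed limit or range.

ROBOT

A 7-joint arm with a two-finger parallel gripper is mounted at the origin on a cart in front of the work surface, level with it; the furniture and walls round the work are solid. World frame = base frame: x ahead of the robot, y to its left, z up, the work surface at z = 0. Lengths are in m, angles in rad, forces in N, time in s.
With the tool pointing down it reaches from about 0.35 to 0.9 m from the base axis. Payload 8.1 kg.
Tool frame: the origin (TCP) lies midway between the tips of the shut fingers; the grasp point (between the pads) lies 19 mm behind it (robot.tcp_to_grasp is the distance from the TCP to the grasp point, in m); z points along the fingers, y is the line along which they close (so a half turn about z gives the same grasp; the last joint's range is limited). The gripper opens to 92 mm and grips with 3 to 60 N. Pads are 19 mm wide; open, the fingers measure 130 mm over their backs; the gripper's body (75 mm by 190 mm) begins 47 mm behind the grasp point.
Start: joints at [1.074, 0.434, 0.025, 1.573, -0.012, 1.134, -0.075], TCP at [0.24, -0.577, 0.227] pointing down, gripper open.
Joint ranges: [-2.62, 2.62], [-0.44, 2.09], [-1.27, 1.32], [0.08, 2.57], [-1.32, 4.46], [0.12, 2], [-2.74, 2.74]. Speed limits (rad/s): [2.22, 2.22, 3.01, 3.01, 3.14, 3.14, 3.14].

INTERFACE

Orientations are given as a rotation vector (axis times angle).
In Python, from bench import robot gives the robot as it stands. The module is installed in compiled form; this text tells all that it offers.
- The arm moves only by the tool apply_moves, never from a script. Its argument "commands" is a list of rows, each a list of 6 numbers: the shift along the tool's x, y, z in m, then the turn, a rotation vector about the tool's x, y, z in degrees. A call has 1 to 20 rows; each row is the pose to reach, as a shift and turn from the pose commanded when the call began, along the tool's axes at that moment; what a row does not reach only later rows make up. A row lasts 1/8 s, in which the tool goes at most 62.5 mm and 10.7 degrees, less where a joint would pass 70% of its speed; a pose out of reach is approached as far as the arm can. A call with a gripper value outside its range is refused whole. "grip" is the finger opening in m, from 0 to 0.0918, set as the call begins (left out, the last holds). The fingers move at their own pace and stop on an object; the grip force is fixed at half the most. Time passes only in rows, so rows that repeat a pose let the fingers close. It gives the time, the measured TCP pose, the force, the opening and the grip force at its end, in the units of the state.
- robot.read_state(): the state, without advancing time (a new reading comes with each control period).
- robot.read_camera(name): name is "scene" or "side" or "wrist"; returns a dict with "img" (384x512x3 uint8, red, green, blue), "z_map" (384x512 float32, m along the optical axis (not along the pixel's ray), 0 where there is no reading), "K" (3x3 intrinsics, pixels), "k1" (the pictures are not rectified: a ray, as slopes to the right and down, at radius r is drawn at 1 + k1 r^2 times it, then the intrinsics apply), "R" (3x3) and "t" (3): a world point X has camera coordinates R X + t. Camera axes: x right, y down, z forward; pixel columns grow to the right and rows downward; lengths in m; the calibration is good to about 2 mm. A picture is of the moment at which its call begins.
- robot.finish_job(): hands the job in; it is judged then, once.
The state is a dict: "time": time; "joints": joint angles; "qd": joint speeds; "tau": joint torques, N m; "ee_pos": TCP position; "tcp_rot": TCP orientation; "contact_force": force on the tool from outside, world axes, zero at the start; "ft_torque": the same for the moment, N m; "finger_gap": opening from 0.0 (shut) to 1.0 (fully open); "gripper_force": force on a finger pad.
Only numpy, scipy, OpenCV 4.12 (cv2) and the standard library are available. Lean on these libraries where they do the work, as an engineer would, in place of code of your own. Each camera call takes 0.05 s, during which the arm holds its last target. There are 200 camera calls.

## Working session

There is one attempt and no reset: what is moved stays moved. The work goes in short steps, Python scripts to look and compute and a tool call to move; the robot and the scene stay as the last step left them, time stands still between calls to the robot, and variables do not carry over. Pictures are saved under pics/ and viewed, at most 10 in all, crops included, and the job is handed in when it is done.

Besides the shell and the picture viewer there is one more tool, called after "Call:" by a JSON object that holds its "fn" and its "kwargs", one argument or row to a line. apply_moves: Moves the arm, as the interface text tells. Its arguments: {"type":"object","properties":{"commands":{"type":"array","items":{"type":"array","items":{"type":"number"}}},"grip":{"type":"number"}},"required":["commands"]}

```bash
mkdir -p pics; cat > h.py <<'E'
import numpy as np, cv2
from bench import robot
def cam(n):
    return robot.read_camera(n)
def pts(c):
    # world point for every pixel from z_map
    K=c["K"];h,w=c["z_map"].shape
    u,v=np.meshgrid(np.arange(w),np.arange(h))
    d=np.array([c["k1"],0,0,0,0],float)
    n=cv2.undistortPoints(np.stack([u,v],-1).reshape(-1,1,2).astype(np.float64),K,d).reshape(h,w,2)
    z=c["z_map"][...,None]
    P=np.concatenate([n*z,z],-1)
    return (P-c["t"])@c["R"]
E
python3 - <<'E'
from h import *
ims=[]
for n in("scene","side","wrist"):
    c=cam(n); np.savez(f"/tmp/{n}.npz",**c); cv2.imwrite(f"pics/{n}0.png",c["img"][...,::-1])
    print(n,c["k1"],c["K"].tolist(),(-c["R"].T@c["t"]).round(3),c["R"].round(2).tolist(),(c["z_map"]>0).mean())
s=robot.read_state();print(s)
E
```

```text
scene -0.06099527523123372 [[453.39949037841336, 0.0, 252.85646557853113], [0.0, 453.39949037841336, 187.19852161078654], [0.0, 0.0, 1.0]] [-0.331  0.375  0.698] [[-0.42, -0.91, 0.02], [-0.54, 0.22, -0.81], [0.73, -0.35, -0.58]] 0.9962005615234375
side -0.18696221844433372 [[480.0022923495904, 0.0, 262.3248579190507], [0.0, 480.0022923495904, 189.32090891330355], [0.0, 0.0, 1.0]] [-0.234  0.251  1.24 ] [[-0.38, -0.92, -0.0], [-0.78, 0.32, -0.54], [0.5, -0.2, -0.84]] 0.9959513346354166
wrist -0.010672498064118885 [[303.2129446893348, 0.0, 255.56410370218958], [0.0, 303.2129446893348, 191.6642715233072], [0.0, 0.0, 1.0]] [ 0.31  -0.548  0.384] [[0.38, -0.92, -0.0], [-0.89, -0.37, 0.28], [-0.26, -0.1, -0.96]] 0.9958902994791666
{'time': 0.15, 'joints': array([ 1.07439314,  0.43506436,  0.02494634,  1.5738775 , -0.0116082 ,
        1.13399634, -0.07511207]), 'qd': array([-0.00031939, -0.00180488, -0.00015726, -0.00273526, -0.00226448,
       -0.00085159,  0.00033674]), 'tau': array([ 2.08869278e-03, -6.68253064e+01,  9.86421593e-01, -3.14692426e+01,
       -6.04948075e-02,  3.94224725e-02,  1.42855229e-04]), 'ee_pos': array([ 0.23964091, -0.5768151 ,  0.22612813]), 'tcp_rot': array([-3.07977303e+00, -6.14278336e-01,  5.07784190e-04]), 'contact_force': array([0.12640392, 0.36008328, 0.09904186]), 'ft_torque': array([0.00775969, 0.01868291, 0.01191983]), 'gripper_force': 0.0, 'finger_gap': 0.9987138622944843}
```

View pics/scene0.png

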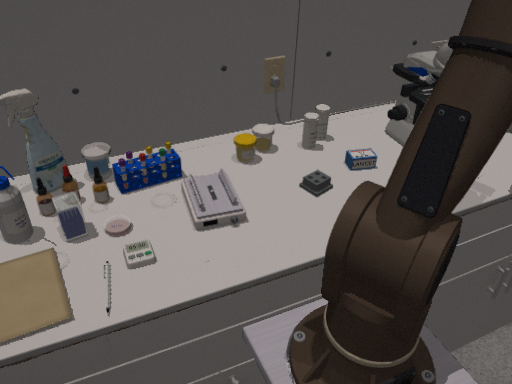

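View pics/side0.png

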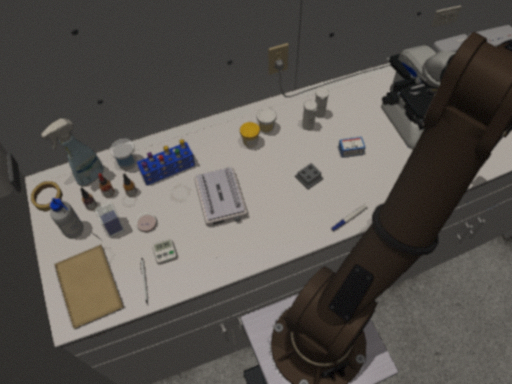

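The scene view shows the heater around (212,197), the tube block at (317,182), the timer at (138,253), the dish at (117,227) and the carton at (361,159). The side view shows the same layout: heater at (220,195), block at (309,176).

```bash
python3 - <<'E'
from h import *
out=[]
for n,rh,rb in(("scene",(170,165,250,232),(292,165,342,200)),("side",(190,160,255,230),(290,158,330,195))):
    c=dict(np.load(f"/tmp/{n}.npz"));P=pts(c)
    def sel(r,lo,hi):
        x0,y0,x1,y1=r;Q=P[y0:y1,x0:x1].reshape(-1,3);return Q[(Q[:,2]>lo)&(Q[:,2]<hi)]
    tab=sel((240,200,300,240),-.02,.02);print(n,"table z",np.median(tab[:,2]))
    for nm,r,lo,hi in(("block body",rb,.024,.04),("block all",rb,.006,.04),("rails",rh,.056,.07),("house",rh,.03,.07),("plate",rh,.035,.046)):
        q=sel(r,lo,hi);R=cv2.minAreaRect((q[:,:2]*1000).astype(np.float32));print(nm,len(q),np.median(q[:,2]).round(4),[np.round(a,1) for a in R])
    x0,y0,x1,y1=rh;a=cv2.resize(c["img"][y0:y1,x0:x1],(400,340),interpolation=cv2.INTER_CUBIC)
    x0,y0,x1,y1=rb;b=cv2.resize(c["img"][y0:y1,x0:x1],(400,260),interpolation=cv2.INTER_CUBIC)
    out.append(np.vstack([a,b]))
o=np.hstack(out);cv2.imwrite("pics/crop.png",o[:,:,::-1])
E
```

```text
scene table z 0.0008953371939420204
block body 302 0.0322 [array([ 477.5, -196.1]), array([52.8, 60.2]), np.float64(17.4)]
block all 530 0.0271 [array([ 477.5, -194.7]), array([63.6, 68.9]), np.float64(16.2)]
rails 249 0.0619 [array([508.1,  83.3]), array([ 89.1, 130.6]), np.float64(83.7)]
house 2190 0.0408 [array([550.8,  83.1]), array([130.3, 257.2]), np.float64(88.2)]
plate 1519 0.0407 [array([546.5,  84.1]), array([122.4, 244.7]), np.float64(89.7)]
side table z 4.109797071528934e-05
block body 247 0.0316 [array([ 477.6, -195.5]), array([49.4, 60.2]), np.float64(16.6)]
block all 421 0.0274 [array([ 484.3, -206.9]), array([ 71.5, 134.4]), np.float64(21.5)]
rails 223 0.0612 [array([510. ,  83.6]), array([ 89.1, 131.3]), np.float64(83.8)]
house 1919 0.0408 [array([540.3,  80.9]), array([123.9, 234. ]), np.float64(83.4)]
plate 1392 0.0403 [array([510.8,  85.7]), array([116.5, 166.2]), np.float64(83.6)]
```

View pics/crop.png

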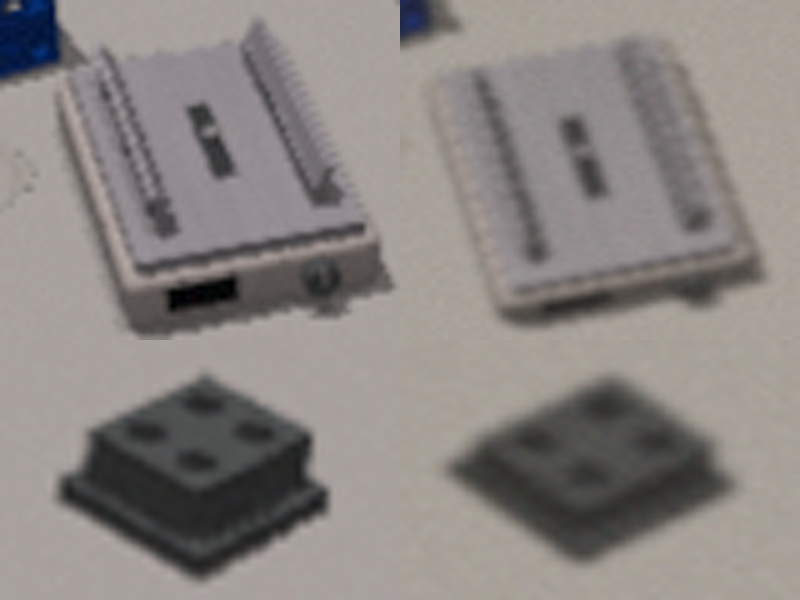

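The crops show the heater's slot with a bright pin in it, at about scene pixel (212,190.6) and side pixel (218,192), and the block with its four wells. The sizes agree with the given ones: body 48x56, rails 130 mm at z 0.062, block top at 0.032. Next I plan the move over the block.

```bash
cat >> h.py <<'E'
from scipy.spatial.transform import Rotation as Ro
def toolR(yaw,pitch=0):
    # tool y along yaw (deg) in the horizontal plane, z down; pitch: turn about tool x (deg)
    a=np.radians(yaw);y=np.array([np.cos(a),np.sin(a),0]);z=np.array([0,0,-1.])
    return Ro.from_matrix(np.c_[np.cross(y,z),y,z])*Ro.from_rotvec([np.radians(pitch),0,0])
def row(pos,yaw,pitch=0):
    s=robot.read_state();R=Ro.from_rotvec(s["tcp_rot"])
    d=R.inv().apply(np.array(pos)-s["ee_pos"]);w=(R.inv()*toolR(yaw,pitch)).as_rotvec(degrees=True)
    print("t",round(s["time"],2),"row",d.round(4).tolist(),w.round(2).tolist(),"F",s["contact_force"].round(2),"ee",s["ee_pos"].round(4))
E
python3 - <<'E'
from h import *
row([.4775,-.1958,.18],17)
c=dict(np.load("/tmp/scene.npz"));P=pts(c)
for n,(x,y) in dict(carton=(361,159),timer=(138,253),dish=(117,227),pin=(212,190)).items():print(n,P[y-1:y+3,x].round(3).tolist()[1])
def ray(c,u,v,z):
    n=cv2.undistortPoints(np.array([[[u,v]]],float),c["K"],np.array([c["k1"],0,0,0,0.])).ravel()
    d=c["R"].T@np.r_[n,1];o=-c["R"].T@c["t"];return o+d*(z-o[2])/d[2]
print(ray(c,211.5,190.2,.046),ray(dict(np.load("/tmp/side.npz")),217.9,191.6,.046))
E
```

```text
t 0.15 row [0.3658, -0.2605, 0.0464] [-0.06, -0.05, -84.44] F [0.13 0.36 0.1 ] ee [ 0.2396 -0.5768  0.2261]
carton [0.503, -0.354, 0.037]
timer [0.394, 0.292, 0.021]
dish [0.501, 0.317, 0.016]
pin [0.513, 0.08, 0.046]
[0.51300174 0.08163865 0.046     ] [0.51091547 0.08791588 0.046     ]
```

Call:
{"fn": "apply_moves", "kwargs": {
  "commands": [
    [0.366,-0.2605,0.046,0,0,-84.4],
    [0.366,-0.2605,0.046,0,0,-84.4],
    [0.366,-0.2605,0.046,0,0,-84.4],
    [0.366,-0.2605,0.046,0,0,-84.4],
    [0.366,-0.2605,0.046,0,0,-84.4],
    [0.366,-0.2605,0.046,0,0,-84.4],
    [0.366,-0.2605,0.046,0,0,-84.4],
    [0.366,-0.2605,0.046,0,0,-84.4],
    [0.366,-0.2605,0.046,0,0,-84.4],
    [0.366,-0.2605,0.046,0,0,-84.4],
    [0.366,-0.2605,0.046,0,0,-84.4],
    [0.366,-0.2605,0.046,0,0,-84.4]
  ],
  "grip": 0.0918
}}

```text
time: 1.65
ee_pos: [0.4775, -0.1971, 0.1808]
tcp_rot: [1.873, 2.522, -0.001]
contact_force: [0.8, 0.1, -0.0]
finger_gap: 1.001
gripper_force: 0.0
```

```bash
python3 - <<'E'
from h import *
c=cam("wrist");np.savez("/tmp/w1.npz",**c);P=pts(c)
def rect(lo,hi):
    m=((P[...,2]>lo)&(P[...,2]<hi)&(abs(P[...,0]-.4775)<.06)&(abs(P[...,1]+.196)<.06)).astype(np.uint8)
    k,l,st,_=cv2.connectedComponentsWithStats(m);i=1+st[1:,4].argmax();q=P[l==i]
    R=cv2.minAreaRect((q[:,:2]*1000).astype(np.float32));print(len(q),np.median(q[:,2]).round(4),[np.round(a,1) for a in R])
rect(.027,.037);rect(.006,.037)
cv2.imwrite("pics/w1.png",c["img"][...,::-1])
row([.4775,-.1958,.18],17)
E
```

```text
2013 0.0317 [array([ 480.3, -195.5]), array([47.9, 56.3]), np.float64(16.9)]
3312 0.031 [array([ 480.2, -195.3]), array([62.1, 63.9]), np.float64(16.9)]
t 1.7 row [0.0011, 0.0002, 0.0008] [-0.0, 0.02, -0.16] F [ 1.16 -0.4  -0.01] ee [ 0.4776 -0.1969  0.1808]
```

View pics/w1.png

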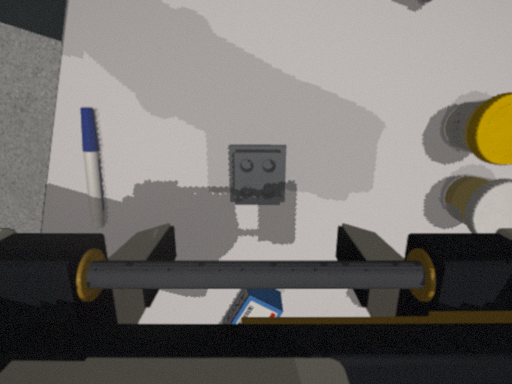

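The wrist view shows the block at pixel (258,175) between the open fingers at (155,270) and (360,270). The carton is well clear behind, at (258,305). The measured size is 47.9 x 56.3 mm with a yaw of 16.9°. I'll descend now.

```bash
python3 - <<'E'
from h import *
row([.479,-.1955,.05],16.9)
row([.479,-.1955,.014],16.9)
E
```

```text
t 1.7 row [0.0009, 0.0018, 0.1308] [-0.0, 0.02, -0.06] F [ 1.16 -0.4  -0.01] ee [ 0.4776 -0.1969  0.1808]
t 1.7 row [0.001, 0.0018, 0.1668] [-0.0, 0.02, -0.06] F [ 1.16 -0.4  -0.01] ee [ 0.4776 -0.1969  0.1808]
```

Call:
{"fn": "apply_moves", "kwargs": {
  "commands": [
    [0.001,0.002,0.05,0,0,0],
    [0.001,0.002,0.1,0,0,0],
    [0.001,0.002,0.13,0,0,0],
    [0.001,0.002,0.15,0,0,0],
    [0.001,0.002,0.16,0,0,0],
    [0.001,0.002,0.166,0,0,0],
    [0.001,0.002,0.166,0,0,0],
    [0.001,0.002,0.166,0,0,0]
  ]
}}

```text
time: 2.7
ee_pos: [0.48, -0.1949, 0.0154]
tcp_rot: [1.869, 2.524, 0.0]
contact_force: [-0.4, -0.3, 0.8]
finger_gap: 0.997
gripper_force: 0.0
```

Call:
{"fn": "apply_moves", "kwargs": {
  "commands": [
    [0,0,0,0,0,0],
    [0,0,0,0,0,0],
    [0,0,0,0,0,0],
    [0,0,0,0,0,0],
    [0,0,0,0,0,0],
    [0,0,0,0,0,0]
  ],
  "grip": 0.03
}}

```text
time: 3.45
ee_pos: [0.4794, -0.1947, 0.0147]
tcp_rot: [-1.87, -2.525, 0.0]
contact_force: [0.1, 0.2, 0.1]
finger_gap: 0.517
gripper_force: 30.0
```

The grip is good: the opening is 47.5 mm. I'll lift and go to a viewpoint where the wrist camera stands over the pin.

```bash
python3 - <<'E'
from h import *
row([.515,.16,.2],-6.3)
E
```

```text
t 3.45 row [0.3289, 0.1374, -0.1853] [-0.0, 0.0, 23.26] F [0.11 0.18 0.05] ee [ 0.4794 -0.1947  0.0147]
```

```bash
python3 - <<'E'
from h import *
row([.505,.005,.2],-6.3)
E
```

```text
t 3.45 row [0.1836, 0.0827, -0.1853] [-0.0, 0.0, 23.26] F [0.11 0.18 0.05] ee [ 0.4794 -0.1947  0.0147]
```

Call:
{"fn": "apply_moves", "kwargs": {
  "commands": [
    [0,0,-0.03,0,0,0],
    [0,0,-0.09,0,0,0],
    [0.03,0.015,-0.14,0,0,6],
    [0.08,0.03,-0.18,0,0,12],
    [0.13,0.05,-0.185,0,0,18],
    [0.17,0.07,-0.185,0,0,22],
    [0.183,0.082,-0.185,0,0,23.3],
    [0.183,0.082,-0.185,0,0,23.3],
    [0.183,0.082,-0.185,0,0,23.3],
    [0.183,0.082,-0.185,0,0,23.3]
  ]
}}

```text
time: 4.7
ee_pos: [0.5042, 0.0028, 0.1995]
tcp_rot: [2.343, 2.093, -0.001]
contact_force: [0.2, -0.1, -1.1]
finger_gap: 0.518
gripper_force: 30.0
```

```bash
python3 - <<'E'
from h import *
c=cam("wrist");np.savez("/tmp/w2.npz",**c);P=pts(c)
Z=P[...,2]
near=(abs(P[...,0]-.51)<.11)&(abs(P[...,1]-.085)<.08)
for lo,hi in((.057,.067),(.0435,.05)):
    m=(near&(Z>lo)&(Z<hi)).astype(np.uint8);k,l,st,cc=cv2.connectedComponentsWithStats(m)
    for i in range(1,k):
        if st[i,4]>15:
            q=P[l==i];R=cv2.minAreaRect((q[:,:2]*1000).astype(np.float32));print(lo,st[i].tolist(),q.mean(0).round(4),[np.round(a,1) for a in R])
m=near&(Z>.057)&(Z<.067);R=cv2.minAreaRect((P[m][:,:2]*1000).astype(np.float32));print("rails",R)
print("plate z",np.median(Z[near&(Z>.036)&(Z<.0435)]))
cv2.imwrite("pics/w2.png",c["img"][...,::-1])
row([.505,.005,.2],-6.3)
E
```

```text
0.057 [181, 48, 146, 11, 1262] [0.5163 0.1232 0.0613] [array([517.2, 122.7]), array([  8.1, 130.2]), np.float64(83.5)]
0.057 [187, 137, 134, 9, 1038] [0.5086 0.0434 0.0611] [array([508.1,  43.7]), array([  7.6, 129.8]), np.float64(83.5)]
0.0435 [186, 61, 41, 2, 42] [0.4717 0.1217 0.0471] [array([471.7, 121.9]), array([ 0.7, 37.7]), np.float64(83.8)]
0.0435 [228, 61, 62, 2, 68] [0.5215 0.1161 0.0464] [array([521.1, 116.2]), array([ 0.7, 58.1]), np.float64(83.4)]
0.0435 [291, 61, 29, 2, 30] [0.5655 0.1112 0.0453] [array([565.2, 111.3]), array([ 0.6, 27.1]), np.float64(84.7)]
0.0435 [250, 94, 10, 10, 81] [0.5135 0.0833 0.0456] [array([513.4,  83.4]), array([8.5, 8.9]), np.float64(83.4)]
0.0435 [191, 133, 81, 2, 83] [0.4859 0.053  0.0471] [array([485.9,  52.7]), array([ 0.9, 81. ]), np.float64(83.6)]
0.0435 [273, 133, 37, 1, 37] [0.546  0.0463 0.0489] [array([546.1,  46.3]), array([ 0.2, 36.2]), np.float64(83.6)]
rails ((512.76220703125, 83.28416442871094), (87.21270751953125, 130.1837158203125), 83.54087829589844)
plate z 0.03984916283909171
t 4.75 row [0.002, 0.0005, -0.0004] [-0.02, 0.03, -0.14] F [ 1.09  0.43 -1.57] ee [0.5043 0.003  0.1996]
```

View pics/w2.png

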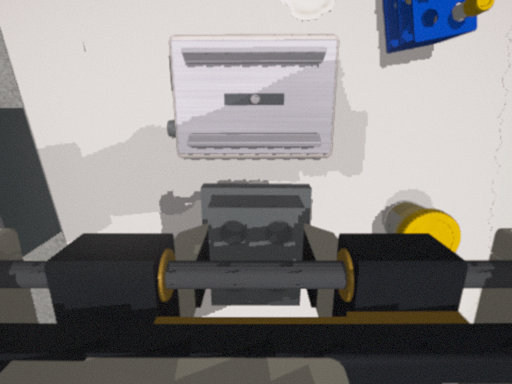

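The wrist view shows the heater with the pin at pixel (255,99), 0.6 mm from the rails' centre. The held block's flange front edge runs along row 185, between columns 202 and 310. I'll measure the held block in the same image so that the camera's offset cancels.

```bash
python3 - <<'E'
from h import *
c=dict(np.load("/tmp/w2.npz"));P=pts(c);s=robot.read_state()
R=Ro.from_rotvec(s["tcp_rot"]);T=R.inv().apply((P-s["ee_pos"]).reshape(-1,3)).reshape(P.shape)
Z=P[...,2]
sub=np.s_[180:232,195:315]
t=T[sub].reshape(-1,3)
for a,b in((-.022,-.014),(-.001,.009)):
    q=t[(t[:,2]>a)&(t[:,2]<b)&(abs(t[:,1])<.034)&(t[:,0]<.05)]
    print(a,len(q),np.median(q[:,2]).round(4),"x",np.percentile(q[:,0],[0,2,98,100]).round(4),"y",np.percentile(q[:,1],[0,1,99,100]).round(4))
print("flange row edges",[ (T[r,203:310,0].mean().round(4),T[r,203:310,2].mean().round(4),T[r,[203,308],1].round(4).tolist()) for r in (186,188,190)])
m=(Z>.0435)&(Z<.05)&(abs(P[...,0]-.5135)<.008)&(abs(P[...,1]-.0833)<.008)
print("pin in tool",T[m].mean(0).round(4))
m=(Z>.057)&(Z<.067)&(abs(P[...,0]-.51)<.11)&(abs(P[...,1]-.085)<.08);Rr=cv2.minAreaRect((T[m][:,:2]*1000).astype(np.float32));print("rails in tool",Rr)
E
```

```text
-0.022 2114 -0.0169 x [0.0137 0.0144 0.0271 0.0275] y [-0.023  -0.0225  0.0247  0.0252]
-0.001 2001 0.0048 x [0.0058 0.0072 0.0311 0.0314] y [-0.0301 -0.0296  0.0318  0.0322]
flange row edges [(np.float64(0.0313), np.float64(0.0066), [-0.0287, 0.0308]), (np.float64(0.031), np.float64(0.0035), [-0.0281, 0.0303]), (np.float64(0.0294), np.float64(0.005), [-0.0281, 0.0304])]
pin in tool [0.0809 0.0002 0.154 ]
rails in tool ((80.7704086303711, -0.5214385986328125), (87.21256256103516, 130.18394470214844), 0.023686133325099945)
```

Relative to the held block, the pin is at tool (+81.4, -0.8) mm and the rails are parallel to the tool within 0.02°. I'll hover above the channel, 12 mm short of the pin on the near side and pre-tilted 8.5°, so that it lands softly.

Call:
{"fn": "apply_moves", "kwargs": {
  "commands": [
    [0.03,-0.005,0,0,0,0],
    [0.06,-0.01,0,-4,0,0],
    [0.075,-0.015,0.02,-8.5,0,0],
    [0.0815,-0.015,0.05,-8.5,0,0],
    [0.0815,-0.015,0.08,-8.5,0,0],
    [0.0815,-0.015,0.1,-8.5,0,0],
    [0.0815,-0.015,0.1,-8.5,0,0],
    [0.0815,-0.015,0.1,-8.5,0,0],
    [0.0815,-0.015,0.1,-8.5,0,0]
  ]
}}

```text
time: 5.88
ee_pos: [0.4994, 0.0869, 0.1008]
tcp_rot: [2.256, 2.018, 0.152]
contact_force: [1.0, 0.6, -1.0]
finger_gap: 0.52
gripper_force: 30.0
```

```bash
cat > m.py <<'E'
from h import *
import sys
c=cam("wrist");P=pts(c);s=robot.read_state();np.savez("/tmp/w_last.npz",**c)
cv2.imwrite(f"pics/{sys.argv[1]}.png",c["img"][...,::-1])
L=toolR(-6.45);T=L.inv().apply((P-s["ee_pos"]).reshape(-1,3)).reshape(P.shape) # level frame at TCP
Z=P[...,2];print("t",s["time"],"ee",s["ee_pos"].round(4),"F",s["contact_force"].round(2),"err to level",(L.inv()*Ro.from_rotvec(s["tcp_rot"])).as_rotvec(degrees=True).round(2))
E
cat > m1.py <<'E'
exec(open("m.py").read())
near=(abs(P[...,0]-.513)<.1)&(abs(P[...,1]-.083)<.07)
m=(near&(Z>.058)&(Z<.066)&(abs(T[...,0])>.035)).astype(np.uint8);k,l,st,cc=cv2.connectedComponentsWithStats(m)
for i in range(1,k):
    if st[i,4]>80:
        q=T[l==i];print("rail",st[i].tolist(),np.median(q[:,2]).round(4),"rect",[np.round(a,1) for a in cv2.minAreaRect((q[:,:2]*1000).astype(np.float32))])
B=Ro.from_rotvec(s["tcp_rot"]).inv().apply((P-s["ee_pos"]).reshape(-1,3)).reshape(P.shape)
for a,b in((-.020,-.014),(.001,.008)):
    q=B[(B[...,2]>a)&(B[...,2]<b)&(abs(B[...,1])<.034)&(B[...,0]<.036)&(B[...,0]>.005)]
    if len(q): print("block",len(q),np.median(q[:,2]).round(4),"xmax",q[:,0].max().round(4),"y",np.percentile(q[:,1],[0,1,99,100]).round(4))
E
python3 m1.py w3
```

```text
t 5.925 ee [0.4993 0.0869 0.1006] F [ 0.54  0.63 -0.28] err to level [-8.59  0.03 -0.09]
rail [164, 155, 194, 15, 1828] 0.0387 rect [array([38.7, 13.7]), array([130. ,   7.3]), np.float64(89.9)]
block 3455 -0.0169 xmax 0.0275 y [-0.0339 -0.0304  0.0303  0.034 ]
block 1664 0.0049 xmax 0.0316 y [-0.0298 -0.0296  0.032   0.0325]
```

View pics/w3.png

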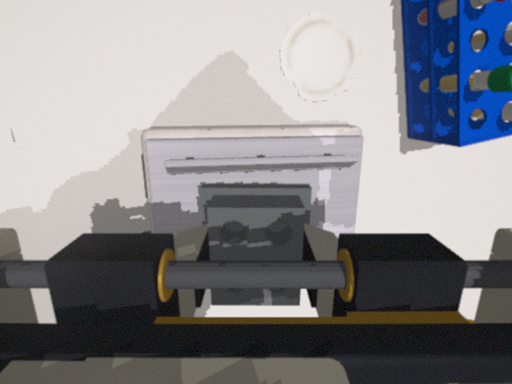

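The view shows the held block above the channel with the rail along row 162. The rail's measured position puts the channel middle about 0.7 mm in tool -x from the block. I'll correct that and descend to just inside the rails.

Call:
{"fn": "apply_moves", "kwargs": {
  "commands": [
    [-0.0007,0,0.01,0,0,0.1],
    [-0.0007,0,0.018,0,0,0.1],
    [-0.0007,0.0,0.018,0,0,0.1],
    [-0.0007,0.0,0.018,0,0,0.1]
  ]
}}

```text
time: 6.42
ee_pos: [0.5011, 0.0861, 0.0818]
tcp_rot: [2.258, 2.018, 0.15]
contact_force: [0.4, -0.3, -1.7]
finger_gap: 0.521
gripper_force: 30.0
```

```bash
python3 m1.py w4; python3 - <<'E'
from h import *
import sys
L=toolR(-6.45);s=robot.read_state();R=Ro.from_rotvec(s["tcp_rot"])
print("1 mm straight down in tool axes",R.inv().apply([0,0,-.001]).round(5), "along channel +1mm",R.inv().apply(L.apply([0,.001,0])).round(5))
E
```

```text
t 6.475 ee [0.5012 0.0861 0.0819] F [ 0.01 -0.67 -1.42] err to level [-8.5   0.02 -0.02]
rail [156, 159, 214, 17, 2191] 0.02 rect [array([39.2, 11.5]), array([129.8,   7.5]), np.float64(89.9)]
block 3439 -0.0167 xmax 0.0276 y [-0.034  -0.0305  0.0304  0.0339]
block 1704 0.0051 xmax 0.0315 y [-0.0302 -0.0298  0.0317  0.0322]
1 mm straight down in tool axes [-0.      -0.00015  0.00099] along channel +1mm [-0.       0.00099  0.00015]
```

Call:
{"fn": "apply_moves", "kwargs": {
  "commands": [
    [-0.0001,-0.0025,0,0,0,0],
    [-0.0001,-0.0035,0.006,0,0,0],
    [-0.0001,-0.0044,0.012,0,0,0],
    [-0.0001,-0.005,0.0164,0,0,0],
    [-0.0001,-0.005,0.0164,0,0,0],
    [-0.0001,-0.005,0.0164,0,0,0]
  ]
}}

```text
time: 7.22
ee_pos: [0.4987, 0.0862, 0.065]
tcp_rot: [2.258, 2.017, 0.15]
contact_force: [-0.3, 0.3, -1.9]
finger_gap: 0.519
gripper_force: 30.0
```

```bash
python3 m1.py w5; python3 -c "
from h import *
for i in range(3):
    robot.read_camera('wrist');s=robot.read_state();print(s['contact_force'].round(2),s['ft_torque'].round(3),s['ee_pos'].round(4))"
```

```text
t 7.275 ee [0.4988 0.0862 0.0651] F [ 0.05 -0.05 -1.25] err to level [-8.51  0.02 -0.01]
rail [156, 163, 232, 19, 2569] 0.0031 rect [array([39.3, 14.1]), array([129.7,   7.4]), np.float64(90.0)]
rail [300, 290, 10, 13, 93] 0.0035 rect [array([-42.5,  32.6]), array([6.2, 6.9]), np.float64(81.1)]
rail [195, 299, 67, 14, 311] 0.0029 rect [array([-42.6, -15.1]), array([ 7.2, 40.6]), np.float64(1.6)]
block 3437 -0.0168 xmax 0.0277 y [-0.0339 -0.0304  0.0301  0.0338]
block 1789 0.005 xmax 0.036 y [-0.0339 -0.0308  0.0317  0.0321]
[-0.19  0.81 -2.3 ] [-0.017  0.124  0.006] [0.4988 0.0862 0.0651]
[-0.11 -0.54 -1.89] [ 0.047  0.194 -0.003] [0.4988 0.0862 0.0651]
[-0.38  0.01 -1.45] [0.063 0.139 0.052] [0.4988 0.0862 0.0651]
```

No contact yet; the -1.6 N is the block's weight. I'll go on down, then feel in small steps.

Call:
{"fn": "apply_moves", "kwargs": {
  "commands": [
    [0,-0.0003,0.002,0,0,0],
    [0,-0.0006,0.004,0,0,0],
    [0,-0.0007,0.0045,0,0,0],
    [0,-0.0007,0.0045,0,0,0]
  ]
}}

```text
time: 7.92
ee_pos: [0.4986, 0.0862, 0.0603]
tcp_rot: [2.258, 2.017, 0.15]
contact_force: [1.1, -0.8, -1.2]
finger_gap: 0.521
gripper_force: 30.0
```

Call:
{"fn": "apply_moves", "kwargs": {
  "commands": [
    [0,-0.0001,0.0005,0,0,0],
    [0,-0.0001,0.0005,0,0,0]
  ]
}}

```text
time: 8.18
ee_pos: [0.4986, 0.0861, 0.0599]
tcp_rot: [2.258, 2.017, 0.15]
contact_force: [0.2, -0.5, -0.9]
finger_gap: 0.521
gripper_force: 30.0
```

Call:
{"fn": "apply_moves", "kwargs": {
  "commands": [
    [0,-0.0001,0.0005,0,0,0],
    [0,-0.0001,0.0005,0,0,0]
  ]
}}

```text
time: 8.43
ee_pos: [0.4986, 0.0861, 0.0593]
tcp_rot: [2.258, 2.017, 0.15]
contact_force: [-0.4, 0.8, -1.4]
finger_gap: 0.522
gripper_force: 30.0
```

Call:
{"fn": "apply_moves", "kwargs": {
  "commands": [
    [0,0,0.0004,0,0,0],
    [0,0,0.0004,0,0,0]
  ]
}}

```text
time: 8.68
ee_pos: [0.4987, 0.0862, 0.0591]
tcp_rot: [2.258, 2.017, 0.15]
contact_force: [-0.6, 0.8, 0.7]
finger_gap: 0.52
gripper_force: 30.0
```

Call:
{"fn": "apply_moves", "kwargs": {
  "commands": [
    [0,0,0.0004,0,0,0],
    [0,0,0.0004,0,0,0]
  ]
}}

```text
time: 8.93
ee_pos: [0.4988, 0.0862, 0.059]
tcp_rot: [2.257, 2.017, 0.15]
contact_force: [-2.8, -0.1, 7.4]
finger_gap: 0.523
gripper_force: 30.0
```

The block touched down at TCP z 0.059, as predicted, with about 9 N. I'll ease off 0.3 mm and release.

Call:
{"fn": "apply_moves", "kwargs": {
  "commands": [
    [0,0,-0.0003,0,0,0],
    [0,0,-0.0003,0,0,0]
  ]
}}

```text
time: 9.18
ee_pos: [0.4987, 0.0862, 0.059]
tcp_rot: [2.257, 2.017, 0.15]
contact_force: [-2.2, -0.7, 4.9]
finger_gap: 0.522
gripper_force: 30.0
```

Call:
{"fn": "apply_moves", "kwargs": {
  "commands": [
    [0,0,0,0,0,0],
    [0,0,0,0,0,0],
    [0,0,0,0,0,0]
  ],
  "grip": 0.062
}}

```text
time: 9.55
ee_pos: [0.4988, 0.0861, 0.0588]
tcp_rot: [2.258, 2.017, 0.15]
contact_force: [-0.2, -0.1, 0.5]
finger_gap: 0.675
gripper_force: 0.0
```

```bash
cat > m2.py <<'E'
exec(open("m.py").read())
B=Ro.from_rotvec(s["tcp_rot"]).inv().apply((P-s["ee_pos"]).reshape(-1,3)).reshape(P.shape)
# flange top in level frame: fit plane on the strip in front of the body
S=T[(T[...,0]>.0285)&(T[...,0]<.0305)&(abs(T[...,1])<.045)&(Z>.045)&(Z<.068)]
A=np.c_[S[:,1],np.ones(len(S))]
k,r=np.linalg.lstsq(A,S[:,2],rcond=None)[:2];print("flange: n",len(S),"slope dz/dy",k[0].round(4),"world z at y=0",(s["ee_pos"][2]-k[1]).round(4),"rms",(np.sqrt(r/len(S))*1000).round(2),"y ends",np.percentile(S[:,1],[0,1,99,100]).round(4))
m=((abs(P[...,0]-.513)<.1)&(abs(P[...,1]-.083)<.07)&(Z>.058)&(Z<.066)&(T[...,0]>.035)).astype(np.uint8);k,l,st,cc=cv2.connectedComponentsWithStats(m);i=1+st[1:,4].argmax()
print("rail centre",[np.round(a,1) for a in cv2.minAreaRect((T[l==i][:,:2]*1000).astype(np.float32))])
E
python3 m2.py w6
```

```text
t 9.6 ee [0.4987 0.0861 0.0588] F [-0.42 -0.62  0.17] err to level [-8.5   0.02 -0.  ]
flange: n 381 slope dz/dy -0.1416 world z at y=0 0.0539 rms [1.05] y ends [-0.0288 -0.0282  0.032   0.0325]
rail centre [array([39.4, 13.8]), array([  7.4, 130.4]), np.float64(0.0)]
```

View pics/w6.png

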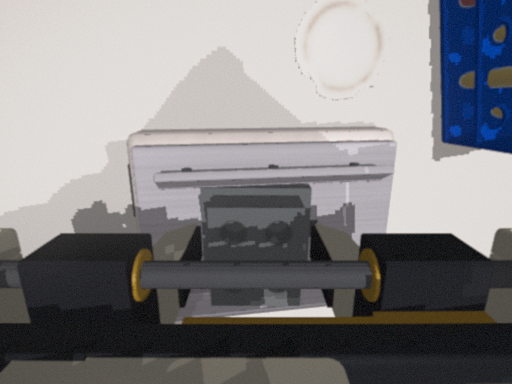

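The block is released and rests tilted on the pin: flange slope 0.14, rows 185–230, about 11 mm short. I'll raise the tool, level it and open fully.

Call:
{"fn": "apply_moves", "kwargs": {
  "commands": [
    [0,0,-0.015,0,0,0],
    [0,0,-0.035,0,0,0],
    [0,0,-0.035,4,0,0],
    [0,0,-0.035,8.5,0,0],
    [0,0,-0.035,8.5,0,0],
    [0,0,-0.035,8.5,0,0]
  ],
  "grip": 0.0918
}}

```text
time: 10.35
ee_pos: [0.4931, 0.0867, 0.0937]
tcp_rot: [2.342, 2.093, 0.001]
contact_force: [0.2, -0.2, 0.4]
finger_gap: 1.001
gripper_force: 0.0
```

```bash
python3 m2.py w7; python3 - <<'E'
from h import *
row([.4985,.0861,.043],-6.45)
E
```

```text
t 10.4 ee [0.4929 0.0868 0.0936] F [ 0.8   0.54 -0.28] err to level [-0.05 -0.   -0.04]
flange: n 278 slope dz/dy -0.1513 world z at y=0 0.0531 rms [0.71] y ends [-0.0228 -0.0222  0.0377  0.0385]
rail centre [array([39.4, 19.8]), array([  7.3, 130.2]), np.float64(0.0)]
t 10.4 row [-0.0001, 0.0056, 0.0506] [0.05, 0.0, 0.04] F [ 0.8   0.54 -0.28] ee [0.4929 0.0868 0.0936]
```

Call:
{"fn": "apply_moves", "kwargs": {
  "commands": [
    [0,0.0055,0.02,0,0,0],
    [0,0.0055,0.035,0,0,0],
    [0,0.0055,0.044,0,0,0],
    [0,0.0055,0.049,0,0,0],
    [0,0.0055,0.05,0,0,0],
    [0,0.0055,0.05,0,0,0]
  ]
}}

```text
time: 11.15
ee_pos: [0.4992, 0.0862, 0.0437]
tcp_rot: [2.343, 2.093, 0.001]
contact_force: [-0.1, -0.4, -0.2]
finger_gap: 1.003
gripper_force: 0.0
```

```bash
python3 m2.py w8
```

```text
t 11.2 ee [0.4992 0.0862 0.0438] F [ 0.65 -0.46 -0.38] err to level [-0.03  0.02 -0.01]
flange: n 463 slope dz/dy -0.1379 world z at y=0 0.0539 rms [1.23] y ends [-0.029  -0.0284  0.0315  0.0321]
rail centre [array([39.3, 13.7]), array([  7.7, 130.5]), np.float64(0.1)]
```

Call:
{"fn": "apply_moves", "kwargs": {
  "commands": [
    [0,0.005,0,0,0,0],
    [0,0.01,0,0,0,0],
    [0,0.013,0,0,0,0],
    [0,0.014,0,0,0,0],
    [0,0.015,0,0,0,0],
    [0,0.016,0,0,0,0],
    [0,0.017,0,0,0,0],
    [0,0.018,0,0,0,0],
    [0,0.018,0,0,0,0]
  ]
}}

```text
time: 12.32
ee_pos: [0.5169, 0.0841, 0.0435]
tcp_rot: [-2.343, -2.093, -0.0]
contact_force: [-1.8, -0.7, -0.2]
finger_gap: 0.999
gripper_force: 0.5
```

```bash
python3 m2.py w9
```

```text
t 12.375 ee [0.5168 0.0841 0.0435] F [-1.3   0.43 -0.22] err to level [ 0.01  0.01 -0.01]
flange: n 447 slope dz/dy -0.1525 world z at y=0 0.0566 rms [0.91] y ends [-0.045  -0.0439  0.0161  0.0171]
rail centre [array([39.4, -4. ]), array([  7.7, 130.4]), np.float64(0.1)]
```

Contact is felt at about 1.5 N, with 9 mm still to the pin. I'll push slowly.

Call:
{"fn": "apply_moves", "kwargs": {
  "commands": [
    [0,0.0005,0,0,0,0],
    [0,0.001,0,0,0,0],
    [0,0.0015,0,0,0,0],
    [0,0.002,0,0,0,0],
    [0,0.0025,0,0,0,0],
    [0,0.003,0,0,0,0]
  ]
}}

```text
time: 13.12
ee_pos: [0.5199, 0.0837, 0.0435]
tcp_rot: [-2.343, -2.093, -0.0]
contact_force: [0.2, 0.5, -0.3]
finger_gap: 0.999
gripper_force: 0.4
```

Call:
{"fn": "apply_moves", "kwargs": {
  "commands": [
    [0,0.0005,0,0,0,0],
    [0,0.001,0,0,0,0],
    [0,0.0015,0,0,0,0],
    [0,0.002,0,0,0,0]
  ]
}}

```text
time: 13.62
ee_pos: [0.5219, 0.0835, 0.0435]
tcp_rot: [-2.343, -2.093, -0.0]
contact_force: [-1.4, -0.2, -0.5]
finger_gap: 1.001
gripper_force: 0.3
```

```bash
python3 m2.py w10
```

```text
t 13.675 ee [0.522  0.0835 0.0435] F [-0.45 -0.2  -0.1 ] err to level [-0.01  0.01 -0.01]
flange: n 457 slope dz/dy -0.1527 world z at y=0 0.0566 rms [0.88] y ends [-0.0446 -0.0442  0.0161  0.0172]
rail centre [array([39.6, -9.1]), array([129.9,   7.6]), np.float64(89.8)]
```

Call:
{"fn": "apply_moves", "kwargs": {
  "commands": [
    [0,0.0005,0,0,0,0],
    [0,0.001,0,0,0,0],
    [0,0.001,0,0,0,0]
  ]
}}

```text
time: 14.05
ee_pos: [0.5229, 0.0834, 0.0435]
tcp_rot: [-2.343, -2.093, -0.0]
contact_force: [-1.5, -0.1, 0.5]
finger_gap: 0.998
gripper_force: 0.2
```

Call:
{"fn": "apply_moves", "kwargs": {
  "commands": [
    [0,0.0005,0,0,0,0],
    [0,0.0005,0,0,0,0]
  ]
}}

```text
time: 14.3
ee_pos: [0.5234, 0.0833, 0.0435]
tcp_rot: [-2.343, -2.093, -0.0]
contact_force: [0.3, 0.3, -0.8]
finger_gap: 1.003
gripper_force: 0.2
```

```bash
python3 m2.py w11
```

```text
t 14.35 ee [0.5234 0.0834 0.0435] F [ 0.78 -0.66  0.35] err to level [-0.01  0.01 -0.01]
flange: n 471 slope dz/dy -0.1382 world z at y=0 0.0561 rms [1.32] y ends [-0.0448 -0.0442  0.0162  0.0173]
rail centre [array([ 39.4, -11. ]), array([129.9,   7.5]), np.float64(89.9)]
```

Call:
{"fn": "apply_moves", "kwargs": {
  "commands": [
    [0,0.0005,0,0,0,0],
    [0,0.0005,0,0,0,0]
  ]
}}

```text
time: 14.6
ee_pos: [0.524, 0.0833, 0.0435]
tcp_rot: [-2.343, -2.093, -0.001]
contact_force: [-0.2, 0.3, 0.4]
finger_gap: 1.001
gripper_force: 0.0
```

```bash
python3 m2.py w12
```

```text
t 14.65 ee [0.524  0.0833 0.0436] F [ 0.22 -0.63  1.09] err to level [-0.01  0.02 -0.  ]
flange: n 500 slope dz/dy -0.1104 world z at y=0 0.055 rms [1.92] y ends [-0.0443 -0.0435  0.0168  0.0183]
rail centre [array([ 39.4, -11.4]), array([129.5,   7.4]), np.float64(90.0)]
```

Call:
{"fn": "apply_moves", "kwargs": {
  "commands": [
    [0,0.0005,0,0,0,0],
    [0,0.0005,0,0,0,0]
  ]
}}

```text
time: 14.9
ee_pos: [0.5244, 0.0832, 0.0435]
tcp_rot: [-2.343, -2.093, -0.0]
contact_force: [-0.1, -0.3, -0.3]
finger_gap: 1.003
gripper_force: 0.0
```

```bash
python3 m2.py w13
```

```text
t 14.95 ee [0.5244 0.0833 0.0435] F [ 0.55 -0.81 -1.11] err to level [-0.    0.01 -0.01]
flange: n 524 slope dz/dy -0.0947 world z at y=0 0.0546 rms [1.9] y ends [-0.0441 -0.0435  0.0169  0.0183]
rail centre [array([ 39.5, -12. ]), array([129.7,   7.5]), np.float64(89.8)]
```

```bash
cat > m3.py <<'E'
exec(open("m.py").read())
S=T[(T[...,0]>.018)&(T[...,0]<.026)&(abs(T[...,1]+.0135)<.02)&(Z>.06)&(Z<.09)]
A=np.c_[S[:,1]+.0135,np.ones(len(S))];w=np.ones(len(S),bool)
for _ in range(4):
    k=np.linalg.lstsq(A[w],S[w,2],rcond=None)[0];w=abs(A@k-S[:,2])<.0015
print("top: n",len(S),w.sum(),"slope",k[0].round(4),"world z mid",(s["ee_pos"][2]-k[1]).round(4))
cv2.imwrite("pics/"+sys.argv[1]+"c.png",cv2.resize(c["img"][120:260,120:400],None,fx=2.5,fy=2.5,interpolation=cv2.INTER_CUBIC)[...,::-1])
E
python3 m3.py w14
```

```text
t 15.0 ee [0.5244 0.0833 0.0435] F [-0.44 -0.02 -1.08] err to level [-0.    0.01 -0.01]
top: n 1367 1355 slope -0.1356 world z mid 0.076
```

View pics/w14c.png

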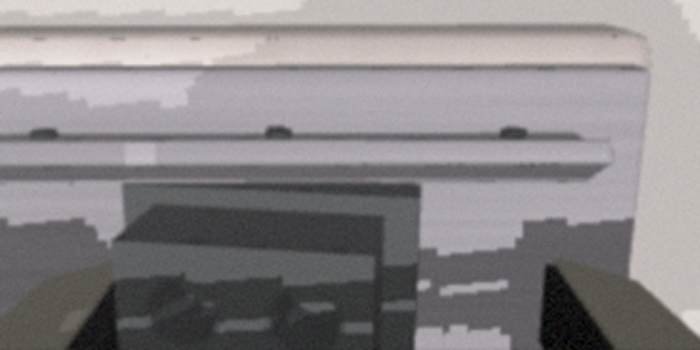

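The crop shows the block still tilted: its body top edge slopes from (115,240) to (385,215). The slope is 0.136 and starting to fall, and the forces are tiny. I'll continue in 0.5 mm nudges.

Call:
{"fn": "apply_moves", "kwargs": {
  "commands": [
    [0,0.0005,0,0,0,0],
    [0,0.0005,0,0,0,0]
  ]
}}

```text
time: 15.25
ee_pos: [0.5249, 0.0832, 0.0435]
tcp_rot: [-2.343, -2.093, -0.0]
contact_force: [-0.5, 0.2, 0.0]
finger_gap: 0.999
gripper_force: 0.0
```

```bash
python3 m3.py w15; python3 m2.py w15
```

```text
t 15.3 ee [0.5249 0.0832 0.0435] F [ 0.22 -0.2  -0.55] err to level [-0.    0.01 -0.01]
top: n 1321 1305 slope -0.0012 world z mid 0.0718
t 15.35 ee [0.5249 0.0832 0.0435] F [-0.16  0.37 -0.49] err to level [-0.    0.01 -0.01]
flange: n 457 slope dz/dy 0.006 world z at y=0 0.0496 rms [0.82] y ends [-0.0432 -0.0427  0.0185  0.0189]
rail centre [array([ 39.5, -12.3]), array([129.2,   7.4]), np.float64(89.9)]
```

Call:
{"fn": "apply_moves", "kwargs": {
  "commands": [
    [0,0.0005,0,0,0,0],
    [0,0.0005,0,0,0,0]
  ]
}}

```text
time: 15.6
ee_pos: [0.5254, 0.0831, 0.0435]
tcp_rot: [-2.343, -2.093, -0.0]
contact_force: [0.0, -0.5, 0.8]
finger_gap: 1.001
gripper_force: 0.0
```

```bash
python3 m3.py w16; python3 m2.py w16
```

```text
t 15.65 ee [0.5254 0.0831 0.0435] F [-0.02 -1.24 -0.1 ] err to level [-0.    0.01 -0.01]
top: n 1315 1294 slope -0.0009 world z mid 0.0718
t 15.7 ee [0.5253 0.0831 0.0435] F [-0.37 -0.09  0.55] err to level [ 0.    0.01 -0.01]
flange: n 453 slope dz/dy 0.0068 world z at y=0 0.0496 rms [0.81] y ends [-0.0433 -0.0431  0.0178  0.0182]
rail centre [array([ 39.5, -12.9]), array([129.7,   7.4]), np.float64(89.9)]
```

The block dropped flat: top at 0.0718, slope 0. I'll back off the finger and retreat upward.

Call:
{"fn": "apply_moves", "kwargs": {
  "commands": [
    [0,-0.004,0,0,0,0],
    [0,-0.013,0,0,0,0],
    [0,-0.013,-0.02,0,0,0],
    [0,-0.013,-0.06,0,0,0],
    [-0.03,-0.013,-0.12,0,0,0],
    [-0.08,-0.013,-0.156,0,0,0],
    [-0.08,-0.013,-0.156,0,0,0],
    [-0.08,-0.013,-0.156,0,0,0],
    [-0.08,-0.013,-0.156,0,0,0]
  ]
}}

```text
time: 16.82
ee_pos: [0.5026, 0.0064, 0.1984]
tcp_rot: [-2.339, -2.094, 0.001]
contact_force: [-0.4, -0.5, 0.4]
finger_gap: 0.999
gripper_force: 0.0
```

```bash
python3 - <<'E'
from h import *
c=cam("wrist");P=pts(c);Z=P[...,2];s=robot.read_state();print(s["time"],s["contact_force"].round(2))
near=(abs(P[...,0]-.513)<.11)&(abs(P[...,1]-.083)<.08)
def r(m):return [np.round(a,1) for a in cv2.minAreaRect((P[m][:,:2]*1000).astype(np.float32))]
b=near&(Z>.067)&(Z<.085);q=P[b];k=np.linalg.lstsq(np.c_[q[:,:2]-q[:,:2].mean(0),np.ones(len(q))],q[:,2],rcond=None)[0]
print("block top",b.sum(),r(b),"plane",k.round(4));print("rails",r(near&(Z>.057)&(Z<.0655)&((abs((P[...,1]-.083)+.113*(P[...,0]-.513)))>.035)))
cv2.imwrite("pics/w17.png",c["img"][...,::-1])
E
```

```text
16.875 [0.41 0.16 0.58]
block top 2807 [array([512.6,  83.7]), array([55.7, 48.2]), np.float64(83.6)] plane [ 0.001  -0.0002  0.0718]
rails [array([512.7,  83.6]), array([ 88.3, 129.6]), np.float64(83.6)]
```

View pics/w17.png

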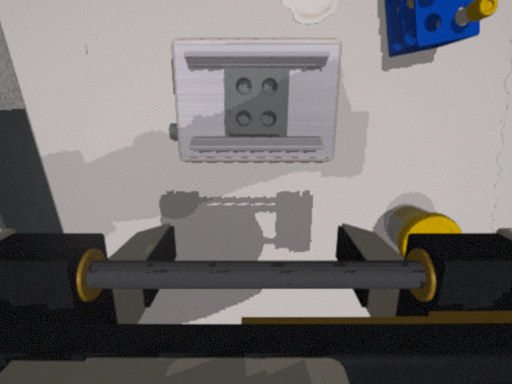

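The block lies flat and square at pixel (256,101), on the channel's middle and 0.1 mm from the plate centre. The gripper is clear, so I'll hand the job in.

```bash
python3 -c "
from bench import robot
print(robot.finish_job())"
```

```text
the job is handed in; nothing more can be done
None
```

The tube block sits flat and square on the plate with the pin in its hole, about 0.1 mm from the plate's centre; I let it go, nothing else was touched, and I handed the job in at about 17 s (the hand-in gave no verdict).

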